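# Hold a formed square in the terminal cover's corner

### The arm

A 6-joint arm with a two-finger parallel gripper is mounted at the origin on the work surface. World frame = base frame: x ahead of the robot, y to its left, z up, the work surface at z = 0. Lengths are in mm, angles in rad, forces in N, time in s.
With the tool pointing down it reaches from about 275 to 750 mm from the base axis. Payload 10.2 kg.
Tool frame: the origin (TCP) lies on the centre line of the jaws, within the pads' length; the fingertips stand 19 mm ahead of it and the grasp point (between the pads) is the TCP; z points along the fingers, y is the line along which they close (so a half turn about z gives the same grasp; the last joint's range is limited). The gripper opens to 85 mm and grips with 20 to 120 N. Pads are 22 mm wide; open, the fingers measure 114 mm over their backs; the gripper's body (76 mm by 85 mm) begins 54 mm behind the grasp point. The pads swing forward as they close: fully open they stand 13 mm farther back than shut.
Start: joints at [0.944, 0.313, 1.498, -0, 1.331, -0.223], TCP at [206.294, 482.778, 250.294] pointing down, gripper open.
Joint ranges: [-2.94, 2.94], [-0.97, 2.17], [0.19, 2.56], [-1.23, 4.37], [0.02, 3.11], [-2.88, 2.88]. Speed limits (rad/s): [2.39, 2.39, 3.01, 3.14, 3.14, 3.14].

### API

Orientations are given as a unit quaternion [w, x, y, z].
In Python, from rig import sense, capture, finish_job, regions_of, mark_of gives the robot as it stands.
- The arm moves only by the tool jog_arm, never from a script. Its argument "series" is text: rows parted by semicolons, each of 7 numbers parted by spaces: the shift along the tool's x, y, z in units of 0.4 m (1.0 is 0.4 m), then the turn, a rotation vector about the tool's x, y, z in units of pi/2 rad (1.0 is pi/2 rad), then the opening, from -1 (shut) to 1 (fully open). A call has 1 to 20 rows; each row is the pose to reach, as a shift and turn from the pose commanded when the call began, along the tool's axes at that moment; what a row does not reach only later rows make up. A row lasts 1/8 s, in which the tool goes at most 62.5 mm and 10.7 degrees, less where a joint would pass 70% of its speed; a pose out of reach is approached as far as the arm can. A call with a number of a shift or a turn outside -1 to 1 is refused whole. A call with a gripper value outside its range is refused whole. The fingers move at their own pace and stop on an object; "grip_force" is the grip in N (left out, the last holds). Time passes only in rows, so rows that repeat a pose let the fingers close. It gives the time, the measured TCP pose, the force, the opening and the grip force at its end, in the units of the state.
- sense(): the state, without advancing time (a new reading comes with each control period).
- capture(name): name is "scene" or "side" or "wrist"; returns a dict with "img" (400x640x3 uint8, red, green, blue), "intrinsics" (3x3 intrinsics, pixels), "R" (3x3) and "t" (3): a world point X has camera coordinates R X + t. Camera axes: x right, y down, z forward; pixel columns grow to the right and rows downward; lengths in mm; the calibration is good to about 2 mm. A picture is of the moment at which its call begins. There is no depth.
- finish_job(): hands the job in; it is judged then, once.
Trained networks look in a picture, given as the dict that the camera call returned (one of the last four; its "shot" number tells which), for a name from the list of things; names that differ only in an ending like _2 or _b are one class to them, and where a whole thing is asked for, a point or a joint stands for the part that bears it (a point fixed in the world has none). Each returns a list of dicts, best first, with "confidence" (0 to 1); they miss things now and then, are a little off and sometimes report something else, mostly with a low value. They report only what shows in the picture. A call takes as long as a camera call. They do not tell look-alikes from the thing itself.
- regions_of(label, picture): "region" (400x640 bool, what is visible of it) and "point" ([row, column] in pixels, amid what is visible of it).
- mark_of(label, picture): "point" ([row, column] in pixels: a listed point, or the origin of a listed thing).
The state is a dict: "time_s": time; "joints": joint angles; "dq": joint speeds; "tau": joint torques, N m; "eef_pos": TCP position; "ee_rot": TCP orientation; "force": force on the tool from outside, world axes, zero at the start; "wrist_torque": the same for the moment, N m; "grip_width": opening from 0.0 (shut) to 1.0 (fully open); "grip_force": force on a finger pad.
Only numpy, scipy, OpenCV 4.12 (cv2) and the standard library are available. Lean on these libraries where they do the work, as an engineer would, in place of code of your own. Each camera call takes 0.05 s, during which the arm holds its last target. There are 200 camera calls.

### The job

Lift the aluminium corner square out of the bronze die by its upright tab, set it down flat inside the meter terminal cover, and press it into the corner marked by the brass sealing lug until its two outer faces both bear flush against the two walls. Finish while still gripping the square and pushing it into that corner, as if for riveting: do not let go. Leave the red cup and the lead seals where they are.

Things in the scene. Friction and masses are not known exactly. Their poses are not given: they have to be found in the camera images.
- square: Bright aluminium corner square, about 150 g: an L from above, legs 90 mm long outside, 10 mm thick, 16 mm high. A 12 mm thick web on the diagonal carries the upright grip tab. Origin: on the underside, right below the tab. Heel (outer corner) at (-35,-35) mm; one leg runs along +x (outer face y = -35), one along +y (outer face x = -35), both to +55 mm. z up.
- square_heel (a point): Outer corner of the square's heel, on its underside: (-35,-35,0) mm from the square's origin, same axes.
- square_tab (a point): Middle of the tab's top edge, 64 mm above the square's underside, right above its origin, same axes. The tab is 12 mm thick, 40 mm long along the square's (1,1) diagonal and upright, so the fingers close along (1,-1); it is free from 18 mm above the underside upward.
- die: Fixed bronze die block, 26 mm high, -55 to +75 mm in x and y; open cavity 12 mm deep (floor 14 mm above the table), 1.5 mm play round the square, which lies in it, legs 4 mm proud, tab well clear. Origin on the table below the tab of the square lying in it, axes as that square. Steel pins 12 mm high on its top at (-46,66) and (66,-46) mm.
- cover: Aluminium terminal cover, open side up: a fixed tray 200 (x) x 150 (y) mm on a dark wooden board 250 x 200 x 12 mm. Inner floor 16 mm above the table; walls 4 mm thick, tops 46 mm above the table. Origin on the table under its middle. A brass lug, a post 22 mm across, top 36 mm up, marks the -x, -y corner outside. Screw posts 24 mm high inside at (80,+-50) mm. A square seated there has its axes.
- cover_corner (a point): The inside corner of the cover next to the brass lug, on the inner floor: (-96,-71,16) mm in the cover's frame, axes as the cover's. The walls' inner faces leave it along +x and +y.
- end_wall: The cover's 150 mm end wall at the lug corner, rigid; its inner face is the plane x = -96 mm of the cover's frame. Origin mid-length at its foot, axes as the cover's.
- side_wall: The cover's 200 mm side wall at the lug corner, rigid; its inner face is the plane y = -71 mm of the cover's frame. Origin mid-length at its foot, axes as the cover's.
- seal_cup: Bystander: red plastic cup, 60 mm across, 60 mm high, standing loose on the table. Origin under its middle.
- seal_1: Bystander: dull lead seal, a loose disc 26 mm across, 10 mm high. Origin under its middle.
- seal_2: Bystander: another such lead seal. (Also a fixed pine box 160 x 220 mm with its lid propped up to 220 mm stands on the far left, beyond y = 0.42.)
Mind the look-alikes: they are no part of the job. There is more than one size of the square; the one meant has the size given above. Leave any green look-alike of the die alone.

How it is judged:
By the outcome, as a careful person would: the job done as asked, in the order asked, and still so for the second after the job is handed in, while the arm keeps its last pose, push and grip.
It also fails if it takes over 54 s, if anything falls off the work surface, if the arm or the gripper's body presses on something with over 40 N, if the wrist force passes 120 N, or if a joint passes its speed limit or range.

## Working session

There is one attempt and no reset: what is moved stays moved. The work goes in short steps, Python scripts to look and compute and a tool call to move; the robot and the scene stay as the last step left them, time stands still between calls to the robot, and variables do not carry over. Pictures are saved under pics/ and viewed, at most 10 in all, crops included, and the job is handed in when it is done.

Besides the shell and the picture viewer there is one more tool, called as a command line: name --argument value ..., lists and objects as JSON in quotes. jog_arm: Moves the arm, as the interface text tells. Shifts and turns lie within -1 to 1; 1 stands for 0.4 m of shift or pi/2 rad of turn. Its arguments: {"type":"object","properties":{"series":{"type":"string"},"grip_force":{"type":"number"}},"required":["series"]}

```bash
mkdir -p pics; ls
cat > h.py <<'E'
import numpy as np, cv2
from rig import sense, capture, finish_job, regions_of, mark_of
def ray(p,rc,z):
    K,R,t=np.array(p["intrinsics"]),np.array(p["R"]),np.array(p["t"])
    d=R.T@np.linalg.solve(K,[rc[1],rc[0],1]); c=-R.T@t
    return c+d*(z-c[2])/d[2]
def proj(p,X):
    K,R,t=np.array(p["intrinsics"]),np.array(p["R"]),np.array(p["t"])
    q=K@(R@np.asarray(X,float)+t); return q[:2]/q[2]
E
python3 - <<'E'
from h import *
np.set_printoptions(precision=1,suppress=True)
print(sense())
Z=dict(square_tab=78,square_heel=14,square=14,die=0,cover=0,cover_corner=16,seal_cup=0,seal_1=0)
for n in ("scene","side","wrist"):
    p=capture(n); cv2.imwrite(f"pics/{n}.png",p["img"][:,:,::-1])
    print(n,"cam",-np.array(p["R"]).T@np.array(p["t"]))
    for l in Z:
        for m in mark_of(l,p)[:4]: print(l,np.array(m["point"]),round(m["confidence"],2),ray(p,m["point"],Z[l]))
E
```

```text
pics
{'time_s': 0.0, 'joints': array([ 0.9,  0.3,  1.5, -0. ,  1.3, -0.2]), 'dq': array([-0.,  0.,  0.,  0., -0.,  0.]), 'tau': array([ -0. , -41.2, -26. ,  -0. ,   0. ,   0. ]), 'eef_pos': array([206.1, 482.6, 249.7]), 'ee_rot': array([-0. ,  0.2,  1. , -0. ]), 'force': array([-0.5,  0.6, -0.7]), 'wrist_torque': array([-0.1,  0. , -0. ]), 'grip_force': 0.0, 'grip_width': 1.0027870322336176}
scene cam [882.2 500.2 731.3]
square_tab [157.1 283.6] 0.87 [ 565.1 -226.6   78. ]
square_tab [132.9 254.4] 0.64 [ 586.4 -358.6   78. ]
square_heel [162.9 288.8] 0.85 [ 533.  -268.4   14. ]
square [175.  280.4] 0.83 [ 574.8 -236.3   14. ]
square [152.9 253.7] 0.69 [ 597.7 -357.6   14. ]
die [181.7 285.1] 0.77 [ 570.  -220.5    0. ]
die [137.1 322. ] 0.75 [ 386.3 -337.3    0. ]
cover [313.9 408.3] 0.71 [535.4 247.8   0. ]
cover_corner [266.4 427.2] 0.65 [437.3 187.3  16. ]
cover_corner [163.2 286.7] 0.29 [ 539.5 -268.1   16. ]
seal_cup [228.6 352. ] 0.82 [508.2   6.1   0. ]
seal_cup [175.8 282.1] 0.36 [ 566.4 -245.4    0. ]
seal_1 [239.5 317.6] 0.51 [594.8  -7.5   0. ]
seal_1 [253.1 278.9] 0.45 [6
[... 357 characters left out ...]
  14. ]
square [269.3 327.9] 0.94 [ 569.9 -228.6   14. ]
square [346.7 342.6] 0.71 [ 570.6 -400.1   14. ]
square [205.1 286.1] 0.54 [500.1  -5.2  14. ]
die [331.7 228.7] 0.63 [ 388.6 -339.4    0. ]
die [275.3 325.6] 0.57 [ 565.3 -230.     0. ]
cover [160.2 293.9] 0.73 [532.2 235.4   0. ]
cover_corner [167.8 255. ] 0.74 [424.1 178.7  16. ]
seal_cup [205.1 286.6] 0.86 [501.3  14.6   0. ]
seal_cup [210.6 363.2] 0.33 [679.1 -31.9   0. ]
seal_cup [277.  327.3] 0.32 [ 567.9 -234.9    0. ]
seal_1 [209.2 362.6] 0.66 [678.9 -26.2   0. ]
seal_1 [207.1 323.5] 0.65 [588.5  -5.5   0. ]
wrist cam [133.2 514.5 374.9]
cover [366.2 226.3] 0.23 [445.2 242.6   0. ]
seal_1 [368.1 225.7] 0.47 [448.1 240.    0. ]
```

View pics/scene.png

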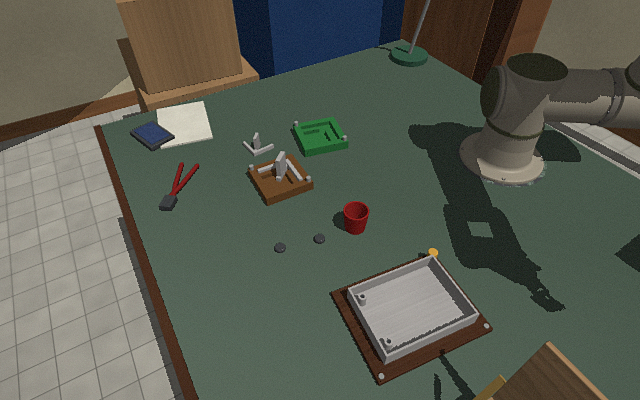

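View pics/side.png

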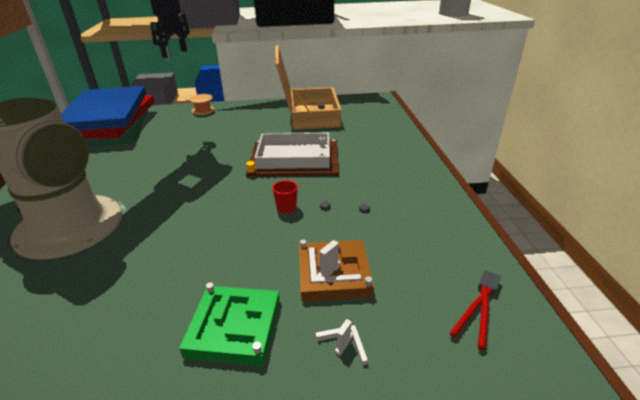

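Candidates, in side view: the square in the bronze die at (row 270, col 328), and a smaller one loose on the table at (347, 343). The green die at (332, 229) is empty. The one in the bronze die is meant, because it is in the die with its legs filling the cavity. Next I'll get one enlarged crop and the motion numbers.

```bash
cat >> h.py <<'E'
from scipy.spatial.transform import Rotation as Ro
def tool():
    s=sense(); q=s["ee_rot"]; return s, Ro.from_quat([q[1],q[2],q[3],q[0]])
def goto(xyz,ydir_deg,cur=None):
    """jog units from the present pose to xyz, tool down, tool y along ydir (mod 180)"""
    s,R=tool(); best=None
    for a in (ydir_deg,ydir_deg+180):
        a=np.deg2rad(a); y=np.array([np.cos(a),np.sin(a),0]); z=np.array([0,0,-1.]); x=np.cross(y,z)
        T=Ro.from_matrix(np.c_[x,y,z]); r=(R.inv()*T).as_rotvec()
        print("xyz",np.round(R.inv().apply(np.array(xyz)-s["eef_pos"])/400,4),"rot",np.round(r/(np.pi/2),4))
E
python3 - <<'E'
from h import *
s,R=tool(); print(np.round(R.as_matrix(),3), s["joints"])
p=capture("side"); i=p["img"][220:380,170:400]; 
cv2.imwrite("pics/crop1.png",cv2.resize(i,None,fx=3.4,fy=3.4,interpolation=cv2.INTER_CUBIC)[:,:,::-1])
p=capture("wrist");Rc=np.array(p["R"]); c=-Rc.T@np.array(p["t"]); print("cam in tool",R.inv().apply(c-s["eef_pos"]),(R.as_matrix().T@Rc.T).round(3),p["intrinsics"])
goto([480,240,300],-53); goto([540,-200,300],-45)
E
```

```text
[[-0.92   0.393 -0.   ]
 [ 0.393  0.92  -0.   ]
 [-0.    -0.    -1.   ]] [ 9.43640746e-01  3.12911566e-01  1.49770395e+00 -1.90796330e-05
  1.33101852e+00 -2.23417293e-01]
cam in tool [  79.65334619    0.46242104 -124.61930356] [[ 0.    -0.951 -0.311]
 [ 1.     0.    -0.   ]
 [ 0.    -0.311  0.951]] [[316.73770735   0.         310.71689001]
 [  0.         316.73770735 195.65665998]
 [  0.           0.           1.        ]]
xyz [-0.8677 -0.2893 -0.1243] rot [ 0.     -0.      1.3318]
xyz [-0.8677 -0.2893 -0.1243] rot [ 0.      0.     -0.6682]
xyz [-1.4378 -1.2419 -0.1243] rot [ 0.     -0.      1.2429]
xyz [-1.4378 -1.2419 -0.1243] rot [ 0.      0.     -0.7571]
```

View pics/crop1.png

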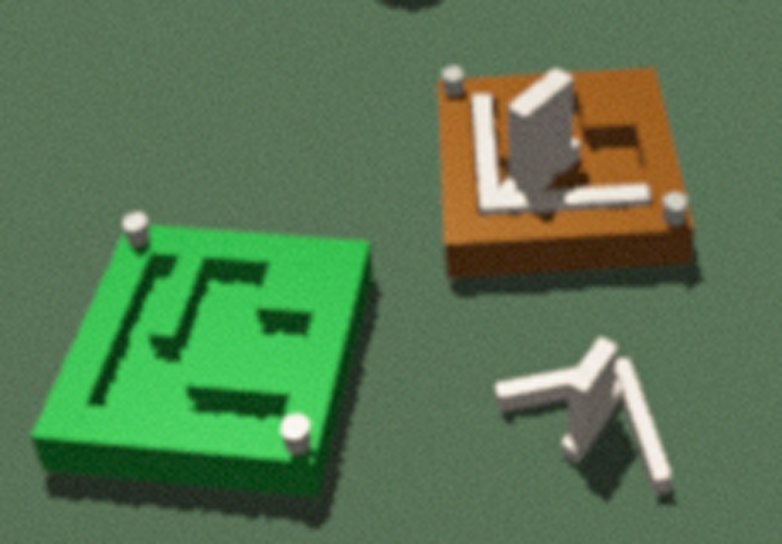

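Confirmed: the enlarged crop shows the large square lying in the bronze die at crop (170, 540), with its tab upright. I'll look at the cover from above first, then go on to the die.

jog_arm --series "-0.8 -0.28 -0.15 0 0 0.9 1;-0.8 -0.28 -0.15 0 0 0.9 1;-0.8 -0.28 -0.15 0 0 0.9 1;-0.8 -0.28 -0.15 0 0 0.9 1;-0.8 -0.28 -0.15 0 0 0.9 1;-0.8 -0.28 -0.15 0 0 0.9 1;-0.8 -0.28 -0.15 0 0 0.9 1;-0.8 -0.28 -0.15 0 0 0.9 1;-0.8 -0.28 -0.15 0 0 0.9 1;-0.8 -0.28 -0.15 0 0 0.9 1;-0.8 -0.28 -0.15 0 0 0.9 1"

```text
time_s: 2.82
eef_pos: [456.5, 254.1, 310.3]
ee_rot: [0.0, 0.788, 0.615, 0.0]
force: [0.7, -0.4, -0.1]
grip_width: 1.001
grip_force: 0.0
```

Run:
```python
from h import *
s,R=tool(); print(s["eef_pos"],s["joints"],R.as_matrix().round(3))
p=capture("wrist"); cv2.imwrite("pics/cov.png",p["img"][:,:,::-1]); np.savez("cov.npz",**{k:p[k] for k in("img","intrinsics","R","t")})
for l,z in(("cover",0),("cover_corner",16)):
    for m in mark_of(l,p)[:3]: print(l,m["point"],m["confidence"],ray(p,m["point"],z))
goto([600,-170,310],-45)
```

```text
[456.51447052 254.12295661 310.3069981 ] [ 2.83474901e-01  2.71147768e-01  1.39727044e+00 -1.45094094e-05
  1.47312719e+00  5.28917995e-01] [[ 0.243  0.97   0.   ]
 [ 0.97  -0.243 -0.   ]
 [ 0.     0.    -1.   ]]
cover [148.5, 366.8] 0.73 [533.06126266 241.41059713   0.        ]
cover_corner [205.8, 299.7] 0.64 [424.13120787 188.10105743  16.        ]
xyz [-9.409e-01  6.062e-01  8.000e-04] rot [ 0.     -0.      0.3433]
xyz [-9.409e-01  6.062e-01  8.000e-04] rot [ 0.      0.     -1.6567]
```

View pics/cov.png

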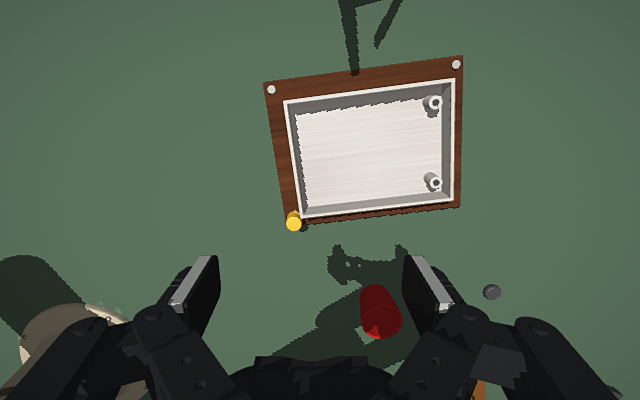

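The wrist view shows the cover's rim with corners near (col, row) (285,101), (455,79), (453,200) and (302,218), and the brass lug at (293,222). So the corner next to the lug is confirmed. Next, the die.

jog_arm --series "-0.94 0.6 0 0 0 0.34 1;-0.94 0.6 0 0 0 0.34 1;-0.94 0.6 0 0 0 0.34 1;-0.94 0.6 0 0 0 0.34 1;-0.94 0.6 0 0 0 0.34 1;-0.94 0.6 0 0 0 0.34 1;-0.94 0.6 0 0 0 0.34 1;-0.94 0.6 0 0 0 0.34 1;-0.94 0.6 0 0 0 0.34 1;-0.94 0.6 0 0 0 0.34 1;-0.94 0.6 0 0 0 0.34 1"

```text
time_s: 4.35
eef_pos: [597.4, -167.9, 310.8]
ee_rot: [0.0, 0.923, 0.386, 0.0]
force: [-0.4, 0.8, -0.7]
grip_width: 0.999
grip_force: 0.0
```

```bash
cat >> h.py <<'E'
from scipy.optimize import least_squares
def seg(pts,closed=True):
    pts=[np.array(q,float) for q in pts]; prs=zip(pts,pts[1:]+pts[:1]) if closed else zip(pts,pts[1:])
    return np.vstack([a+(b-a)*np.linspace(0,1,40)[:,None] for a,b in prs])
def rect(x0,x1,y0,y1,z): return seg([(x0,y0,z),(x1,y0,z),(x1,y1,z),(x0,y1,z)])
COVER=np.vstack([rect(-100,100,-75,75,46),rect(-96,96,-71,71,46),rect(-125,125,-100,100,12)])
DIE=rect(-55,75,-55,75,26)
def Lz(z): return seg([(-35,-35,z),(55,-35,z),(55,-25,z),(-25,-25,z),(-25,55,z),(-35,55,z)])
k=6/2**.5; m=20/2**.5
def TAB(z): return seg([(-m-k,-m+k,z),(-m+k,-m-k,z),(m+k,m-k,z),(m-k,m+k,z)])
def place(M,v): c,s=np.cos(v[2]),np.sin(v[2]); return M@np.array([[c,s,0],[-s,c,0],[0,0,1]])+[v[0],v[1],0]
def fit(pics,M,v0,cap=6):
    D=[]
    for p in pics:
        e=cv2.Canny(cv2.GaussianBlur(cv2.cvtColor(np.asarray(p["img"]),cv2.COLOR_RGB2GRAY),(3,3),0),40,100)
        D.append(cv2.distanceTransform(255-e,cv2.DIST_L2,5))
    S=np.array([1,1,.01])
    def res(u):
        W=place(M,u*S); out=[]
        for p,d in zip(pics,D):
            K,R,t=(np.array(p[x]) for x in("intrinsics","R","t")); q=(W@R.T+t)@K.T; q=(q[:,:2]/q[:,2:]).astype(np.float32)
            out.append(np.minimum(cv2.remap(d,q[:,0],q[:,1],cv2.INTER_LINEAR,borderValue=cap).ravel(),cap))
        return np.concatenate(out)
    best=min((least_squares(res,(np.array(v0)+[a,b,c])/S,diff_step=1e-4,loss="soft_l1") for a in(-4,0,4) for b in(-4,0,4) for c in(-.03,0.03)),key=lambda r:r.cost)
    return best.x*S, np.mean(res(best.x))
E
python3 - <<'E'
from h import *
np.set_printoptions(precision=3,suppress=True)
s,R=tool(); print(s["eef_pos"],s["joints"])
w=capture("wrist"); sc=capture("scene"); sd=capture("side"); cov=dict(np.load("cov.npz"))
cv2.imwrite("pics/die.png",w["img"][:,:,::-1])
for l,z in(("die",0),("square_tab",78),("square_heel",14)):
    for q in mark_of(l,w)[:3]: print(l,q["point"],q["confidence"],ray(w,q["point"],z))
c0=(533,241,-.14)
for P in([cov],[sc],[sd],[cov,sc,sd]): print("cover",fit(P,COVER,c0))
SQ=np.vstack([Lz(30),TAB(78)])
for P in([w],[sc],[sd],[w,sc,sd]): print("die",fit(P,DIE,(569,-228,0.02)),"sq",fit(P,SQ,(569,-228,.02)))
E
```

```text
[ 597.411 -167.902  310.842] [-0.463  0.504  1.066  0.     1.571  0.317]
die [318.2, 292.1] 0.84 [ 381.877 -342.591    0.   ]
die [201.0, 330.0] 0.71 [ 567.991 -237.786    0.   ]
die [46.1, 3.5] 0.45 [418.324 198.308   0.   ]
square_tab [222.5, 333.6] 0.71 [ 567.328 -238.262   78.   ]
square_tab [280.2, 408.2] 0.61 [ 580.653 -365.564   78.   ]
square_heel [242.7, 396.7] 0.94 [ 595.886 -349.735   14.   ]
square_heel [237.0, 332.2] 0.84 [ 534.665 -276.352   14.   ]
cover (array([532.175, 244.443,  -0.122]), np.float32(0.3900891))
cover (array([536.7  , 244.759,  -0.111]), np.float32(0.62118465))
cover (array([534.558, 242.193,  -0.11 ]), np.float32(0.8376741))
cover (array([532.653, 244.472,  -0.112]), np.float32(0.7126545))
die (array([ 574.289, -236.22 ,   -0.01 ]), np.float32(1.8404995)) sq (array([ 569.773, -237.153,   -0.01 ]), np.float32(0.6629665))
die (array([ 584.195, -215.644,   -0.009]), np.float32(0.9016016)) sq (array([ 570.791, -236.366,   -0.01 ]), np.float32(0.5119108))
die (array([626.38 , 417.696,  -0.022]), np.float32(2.0715575)) sq (array([ 570.33 , -236.417,   -0.035]), np.float32(0.4485268))
die (array([ 519.234, -236.593,   -0.01 ]), np.float32(2.192166)) sq (array([ 570.069, -236.937,   -0.014]), np.float32(0.5719464))
```

View pics/die.png

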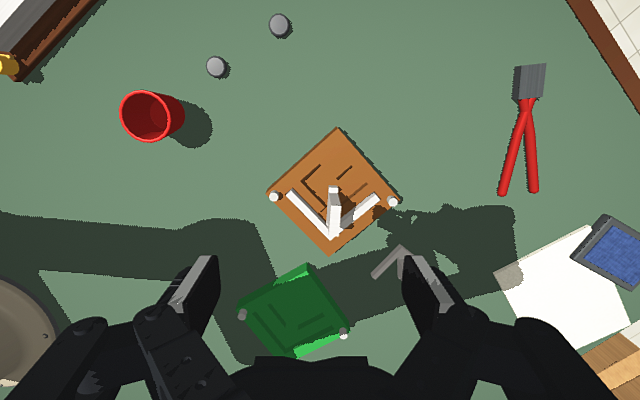

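The wrist view shows the bronze die centred near (335,190), with the tab top at (334,200) and the heel at (330,240). The small square is behind the right finger. The optimiser hardly moved the yaw, so I'll refit without gradients.

```bash
sed -i 's/^    best=min.*/    from scipy.optimize import minimize\n    f=lambda u:float(np.mean(res((np.array(v0)+[u[0],u[1],u[2]*.01])\/S)))\n    best=min((minimize(f,[a,b,c],method="Nelder-Mead",options=dict(initial_simplex=np.array([a,b,c])+np.array([[0,0,0],[4,0,0],[0,4,0],[0,0,4]]))) for a in(-3,3) for b in(-3,3) for c in(-5,0,5)),key=lambda r:r.fun)/; s/^    return best.x\*S.*/    return np.array(v0)+best.x*[1,1,.01], best.fun/' h.py
python3 - <<'E'
from h import *
np.set_printoptions(precision=3,suppress=True)
w=capture("wrist"); sc=capture("scene"); sd=capture("side"); cov=dict(np.load("cov.npz"))
for P in([cov],[sc],[sd],[cov,sc,sd]): print("cover",fit(P,COVER,(533,244,-.12)))
SQ=np.vstack([Lz(30),TAB(78)])
for P in([w],[sc],[sd],[w,sc,sd]): print("die",fit(P,DIE,(570,-236,0.0)),"sq",fit(P,SQ,(570,-236,.0)))
E
```

```text
cover (array([532.187, 244.393,  -0.118]), np.float64(0.36038118600845337))
cover (array([537.344, 244.493,  -0.116]), np.float64(0.6015602350234985))
cover (array([534.515, 242.054,  -0.109]), np.float64(0.8354005217552185))
cover (array([532.476, 244.524,  -0.118]), np.float64(0.6789491176605225))
die (array([ 574.164, -237.645,   -0.043]), np.float64(1.7181345224380493)) sq (array([ 569.654, -237.506,   -0.043]), np.float64(0.5132936835289001))
die (array([ 582.351, -237.525,   -0.032]), np.float64(0.8996548652648926)) sq (array([ 570.901, -236.39 ,   -0.055]), np.float64(0.4486687183380127))
die (array([ 549.109, -235.958,   -0.032]), np.float64(3.3488762378692627)) sq (array([ 570.183, -236.078,   -0.051]), np.float64(0.42783984541893005))
die (array([ 570.15 , -237.099,   -0.048]), np.float64(2.1736133098602295)) sq (array([ 570.061, -237.024,   -0.044]), np.float64(0.502150297164917))
```

Run:
```python
from h import *
goto([570,-237,58],-47.6)
```

```text
xyz [-0.1687  0.0706  0.6307] rot [-0.      0.      0.0318]
xyz [-0.1687  0.0706  0.6307] rot [-0.     -0.     -1.9682]
```

jog_arm --series "-0.169 0.07 0.1 0 0 0.032 0.2;-0.169 0.07 0.25 0 0 0.032 0.2;-0.169 0.07 0.4 0 0 0.032 0.2;-0.169 0.07 0.5 0 0 0.032 0.2;-0.169 0.07 0.55 0 0 0.032 0.2;-0.169 0.07 0.59 0 0 0.032 0.2;-0.169 0.07 0.62 0 0 0.032 0.2;-0.169 0.07 0.63 0 0 0.032 0.2;-0.169 0.07 0.63 0 0 0.032 0.2"

```text
time_s: 5.92
eef_pos: [570.0, -237.0, 58.7]
ee_rot: [0.0, 0.932, 0.362, 0.0]
force: [-0.7, 0.3, -0.6]
grip_width: 0.601
grip_force: 0.0
```

Run:
```python
from h import *
s,R=tool(); print(s["eef_pos"],s["force"],s["grip_width"])
a=capture("side")["img"][210:330,270:400]; b=capture("scene")["img"][100:220,220:350]
cv2.imwrite("pics/pre.png",cv2.resize(np.hstack([a,b]),None,fx=3,fy=3)[:,:,::-1])
```

```text
[ 569.95930794 -237.01863047   58.67186096] [-0.71224204  0.29853426 -0.61436219] 0.6009333511964111
```

View pics/pre.png

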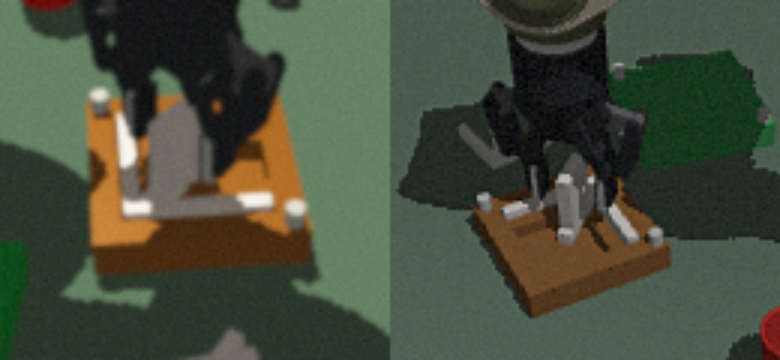

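The fingers straddle the tab: side crop at about (175,140), scene crop at about (570,190). Now I'll close them, then lift.

jog_arm --series "0 0 0 0 0 0 -1;0 0 0 0 0 0 -1;0 0 0 0 0 0 -1;0 0 0 0 0 0 -1;0 0 0 0 0 0 -1;0 0 0 0 0 0 -1;0 0 0 0 0 0 -1;0 0 0 0 0 0 -1" --grip_force 80

```text
time_s: 7.02
eef_pos: [570.0, -237.0, 58.7]
ee_rot: [0.0, 0.932, 0.361, 0.0]
force: [0.2, 1.4, 5.0]
grip_width: 0.132
grip_force: 78.4
```

jog_arm --series "0 0 -0.01 0 0 0 -1;0 0 -0.025 0 0 0 -1;0 0 -0.045 0 0 0 -1;0 0 -0.07 0 0 0 -1;0 0 -0.12 0 0 0 -1;0 0 -0.2 0 0 0 -1;0 0 -0.28 0 0 0 -1;0 0 -0.28 0 0 0 -1"

```text
time_s: 8.02
eef_pos: [570.6, -237.4, 173.1]
ee_rot: [0.002, 0.932, 0.362, 0.002]
force: [-0.8, -0.2, -2.5]
grip_width: 0.13
grip_force: 78.1
```

Run:
```python
from h import *
np.set_printoptions(precision=3,suppress=True)
s,R=tool(); e=s["eef_pos"]; print(e,s["joints"],s["force"],s["wrist_torque"])
w=capture("wrist"); sc=capture("scene"); sd=capture("side")
cv2.imwrite("pics/held.png",np.hstack([cv2.resize(sd["img"][150:330,230:430],(400,360)),cv2.resize(sc["img"][80:230,210:360],(360,360))])[:,:,::-1])
dz=e[2]-58.7; SQ=np.vstack([Lz(30),TAB(78)])+[0,0,dz]
for P in([w],[sc],[sd],[sc,sd]): print("sq",fit(P,SQ,(570,-237,-.045)))
goto([0,0,0],-47.6)
```

```text
[ 570.633 -237.39   173.131] [-0.584  0.577  1.307 -0.     1.252  0.247] [-0.763 -0.207 -2.532] [0.022 0.03  0.007]
sq (array([ 570.022, -237.733,   -0.049]), np.float64(1.0998222827911377))
sq (array([ 572.193, -235.027,   -0.047]), np.float64(0.7569642663002014))
sq (array([ 569.16 , -239.615,   -0.053]), np.float64(2.0101423263549805))
sq (array([ 569.566, -239.348,   -0.061]), np.float64(1.4788366556167603))
xyz [-0.652 -1.395  0.426] rot [-0.001  0.    -0.   ]
xyz [-0.652 -1.395  0.426] rot [0.001 0.002 2.   ]
```

View pics/held.png

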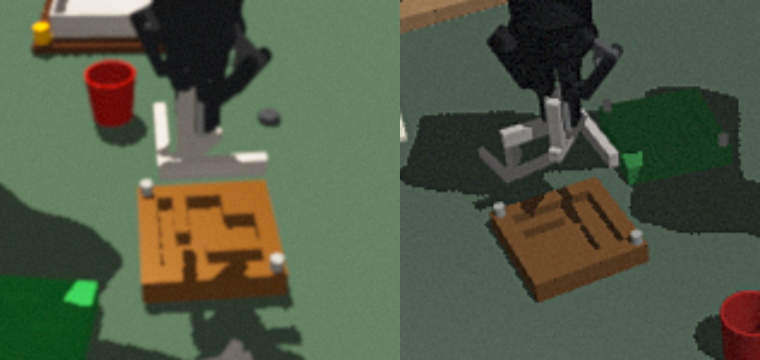

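The square is held level and out of the die. Now I'll carry it to just above the cover corner, 10 mm off each wall.

Run:
```python
from h import *
goto([480,225,170],-51.7)
```

```text
xyz [ 6.1300e-01 -1.0028e+00 -7.0000e-04] rot [-0.0014  0.0004  0.0453]
xyz [ 6.1300e-01 -1.0028e+00 -7.0000e-04] rot [-6.0000e-04 -2.1000e-03 -1.9547e+00]
```

jog_arm --series "0.03 -0.05 0 0 0 0 -1;0.09 -0.15 0 0 0 0.01 -1;0.16 -0.27 0 0 0 0.02 -1;0.23 -0.39 0 0 0 0.03 -1;0.31 -0.51 0 0 0 0.04 -1;0.38 -0.63 0 0 0 0.045 -1;0.46 -0.75 0 0 0 0.045 -1;0.53 -0.87 0 0 0 0.045 -1;0.58 -0.95 0 0 0 0.045 -1;0.61 -1 0 0 0 0.045 -1;0.61 -1 0 0 0 0.045 -1;0.61 -1 0.06 0 0 0.045 -1;0.61 -1 0.1 0 0 0.045 -1;0.61 -1 0.1 0 0 0.045 -1;0.61 -1 0.1 0 0 0.045 -1"

```text
time_s: 10.05
eef_pos: [480.8, 222.8, 130.8]
ee_rot: [0.0, 0.945, 0.328, 0.0]
force: [1.1, -0.0, -1.5]
grip_width: 0.129
grip_force: 78.2
```

Run:
```python
from h import *
np.set_printoptions(precision=3,suppress=True)
s,R=tool(); e=s["eef_pos"]; print(e,s["joints"],s["force"],s["grip_width"],R.as_matrix()[:,1])
w=capture("wrist"); sc=capture("scene"); sd=capture("side")
cv2.imwrite("pics/hov.png",np.hstack([cv2.resize(sd["img"][80:200,210:370],(400,300)),cv2.resize(sc["img"][200:380,310:510],(400,360))[:300]])[:,:,::-1])
SQ=np.vstack([Lz(16),TAB(64)])+[0,0,e[2]-44.7]
for P in([w],[sc],[sd],[w,sc],[w,sc,sd]): print("sq",fit(P,SQ,(e[0],e[1],-.117)),"cov",fit(P,COVER,(532.5,244.5,-.117)))
```

```text
[480.772 222.783 130.807] [ 0.213  0.448  1.638 -0.     1.055  1.115] [ 1.148 -0.048 -1.499] 0.12946344197933685 [ 0.62  -0.785  0.   ]
sq (array([479.996, 222.289,  -0.114]), np.float64(2.020362138748169)) cov (array([532.333, 244.433,  -0.119]), np.float64(2.418691396713257))
sq (array([481.893, 223.071,  -0.121]), np.float64(0.6786158680915833)) cov (array([537.356, 244.521,  -0.117]), np.float64(0.7440434694290161))
sq (array([480.936, 235.771,  -0.087]), np.float64(1.0275115966796875)) cov (array([534.651, 246.364,  -0.123]), np.float64(1.1199456453323364))
sq (array([480.291, 222.492,  -0.115]), np.float64(1.4476134777069092)) cov (array([532.499, 244.452,  -0.12 ]), np.float64(1.6188606023788452))
sq (array([480.368, 222.582,  -0.114]), np.float64(1.4031333923339844)) cov (array([532.565, 244.451,  -0.12 ]), np.float64(1.4813570976257324))
```

View pics/hov.png

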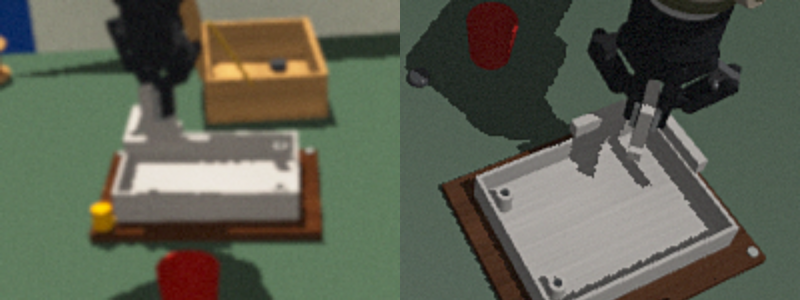

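jog_arm --series "0.015 0 0 0 0 0 -1;0.015 0 0.04 0 0 0 -1;0.015 0 0.08 0 0 0 -1;0.015 0 0.11 0 0 0 -1;0.015 0 0.135 0 0 0 -1;0.015 0 0.15 0 0 0 -1;0.015 0 0.16 0 0 0 -1;0.015 0 0.165 0 0 0 -1;0.015 0 0.165 0 0 0 -1"

```text
time_s: 11.32
eef_pos: [485.1, 226.8, 64.4]
ee_rot: [0.0, 0.945, 0.328, 0.0]
force: [0.6, -0.0, -2.1]
grip_width: 0.131
grip_force: 78.2
```

Run:
```python
from h import *
s,R=tool(); print(s["eef_pos"],s["force"],s["wrist_torque"])
```

```text
[485.14850011 226.78518116  64.41652243] [ 0.58523748 -0.00602321 -2.11590051] [-0.03157302 -0.01959289 -0.07244639]
```

Lower in steps to contact.

jog_arm --series "0 0 0.003 0 0 0 -1;0 0 0.006 0 0 0 -1;0 0 0.008 0 0 0 -1;0 0 0.008 0 0 0 -1"

```text
time_s: 11.82
eef_pos: [485.0, 226.7, 61.0]
ee_rot: [-0.0, 0.945, 0.328, -0.0]
force: [-0.8, 1.2, -2.1]
grip_width: 0.128
grip_force: 78.2
```

jog_arm --series "0 0 0.002 0 0 0 -1;0 0 0.003 0 0 0 -1;0 0 0.003 0 0 0 -1"

```text
time_s: 12.2
eef_pos: [485.2, 226.8, 60.6]
ee_rot: [0.0, 0.945, 0.328, 0.0]
force: [-2.9, -1.1, 6.6]
grip_width: 0.133
grip_force: 79.6
```

Down on the floor, with force z +6.6 N. Now I'll slide it along the diagonal toward the corner (tool -x).

jog_arm --series "-0.008 0 0 0 0 0 -1;-0.016 0 0 0 0 0 -1;-0.022 0 0 0 0 0 -1;-0.026 0 0 0 0 0 -1;-0.026 0 0 0 0 0 -1"

```text
time_s: 12.82
eef_pos: [477.8, 220.4, 60.7]
ee_rot: [0.0, 0.945, 0.328, 0.001]
force: [1.7, 1.7, 6.0]
grip_width: 0.131
grip_force: 79.2
```

jog_arm --series "-0.004 0 0 0 0 0 -1;-0.008 0 0 0 0 0 -1;-0.012 0 0 0 0 0 -1;-0.012 0 0 0 0 0 -1"

```text
time_s: 13.32
eef_pos: [474.1, 217.5, 60.7]
ee_rot: [0.0, 0.945, 0.328, 0.002]
force: [3.4, 2.7, 5.9]
grip_width: 0.13
grip_force: 79.4
```

jog_arm --series "-0.003 0 0 0 0 0 -1;-0.006 0 0 0 0 0 -1;-0.008 0 0 0 0 0 -1;-0.008 0 0 0 0 0 -1"

```text
time_s: 13.82
eef_pos: [471.7, 215.5, 60.7]
ee_rot: [0.0, 0.945, 0.328, 0.002]
force: [4.0, 2.9, 5.2]
grip_width: 0.129
grip_force: 79.4
```

jog_arm --series "-0.003 0 0 0 0 0 -1;-0.006 0 0 0 0 0 -1;-0.006 0 0 0 0 0 -1"

```text
time_s: 14.2
eef_pos: [471.2, 215.3, 61.2]
ee_rot: [-0.0, 0.945, 0.328, 0.004]
force: [9.2, 11.4, 1.8]
grip_width: 0.127
grip_force: 78.5
```

```bash
cat > st.py <<'E'
from h import *
np.set_printoptions(precision=2,suppress=True)
s,R=tool(); M=R.as_matrix(); c,n=np.cos(-.118),np.sin(-.118); C=np.array([[c,n,0],[-n,c,0],[0,0,1]])
print("t",s["time_s"],"pos",s["eef_pos"],"rel seat",C@(s["eef_pos"]-[467.7,215.7,60.6]),"F cover",C@s["force"],"T cover",C@s["wrist_torque"])
print("yaw err deg",np.rad2deg(np.arctan2(M[1,1],M[0,1]))+51.7,"zaxis tilt deg in cover",np.rad2deg(C@M[:,2])[:2], "grip",s["grip_width"]*85,s["grip_force"])
E
python3 st.py
```

```text
t 14.2 pos [471.21 215.26  61.17] rel seat [ 3.54 -0.02  0.57] F cover [ 7.76 12.36  1.83] T cover [ 2.12 -1.37 -0.  ]
yaw err deg -0.016775317179330784 zaxis tilt deg in cover [0.42 0.26] grip 10.804063104032773 78.51067185401917
```

jog_arm --series "0 0 0 0 0 0 -1;0 -0.002 0.001 0 0 0 -1;-0.003 -0.002 0.002 0 0 0 -1;-0.003 -0.002 0.002 0 0 0 -1"

```text
time_s: 14.7
eef_pos: [470.8, 215.3, 61.2]
ee_rot: [-0.0, 0.945, 0.328, 0.006]
force: [11.5, 12.0, 6.4]
grip_width: 0.126
grip_force: 79.4
```

```bash
python3 st.py
```

```text
t 14.7 pos [470.8  215.31  61.19] rel seat [ 3.12 -0.02  0.59] F cover [ 9.97 13.23  6.38] T cover [ 2.14 -1.6   0.  ]
yaw err deg -0.012466250119146594 zaxis tilt deg in cover [0.58 0.31] grip 10.708023903020864 79.40794587135315
```

jog_arm --series "0 0 0.001 0 -0.003 0 -1;-0.002 -0.002 0.002 0 -0.006 0 -1;-0.004 -0.004 0.002 0 -0.007 0 -1;-0.005 -0.005 0.002 0 -0.007 0 -1;-0.005 -0.005 0.002 0 -0.007 0 -1"

```text
time_s: 15.32
eef_pos: [469.0, 215.7, 60.9]
ee_rot: [0.002, 0.945, 0.328, 0.002]
force: [13.6, 12.3, 7.8]
grip_width: 0.131
grip_force: 79.7
```

```bash
python3 st.py
```

```text
t 15.325 pos [468.97 215.73  60.92] rel seat [1.26 0.18 0.32] F cover [12.01 13.83  7.76] T cover [ 2.28 -2.01 -0.02]
yaw err deg -0.013507153548957263 zaxis tilt deg in cover [ 0.29 -0.09] grip 11.144928193897009 79.69554662704468
```

jog_arm --series "-0.002 -0.002 0 0.001 -0.001 0 -1;-0.004 -0.004 0.001 0.002 -0.002 0 -1;-0.004 -0.004 0.001 0.002 -0.002 0 -1"

```text
time_s: 15.7
eef_pos: [467.4, 215.9, 60.8]
ee_rot: [0.001, 0.945, 0.328, 0.001]
force: [15.6, 10.8, 8.1]
grip_width: 0.131
grip_force: 79.8
```

```bash
python3 st.py
```

```text
t 15.7 pos [467.39 215.94  60.81] rel seat [-0.33  0.2   0.21] F cover [14.2  12.55  8.14] T cover [ 2.1  -2.4  -0.01]
yaw err deg -0.018294228598819018 zaxis tilt deg in cover [ 0.13 -0.07] grip 11.110343366704164 79.78170275688171
```

jog_arm --series "-0.002 -0.002 0 0 0 0 -1;-0.005 -0.005 0 0 0 0 -1;-0.005 -0.005 0 0 0 0 -1"

```text
time_s: 16.08
eef_pos: [466.9, 215.9, 61.1]
ee_rot: [0.002, 0.945, 0.328, 0.004]
force: [25.9, 8.6, 0.0]
grip_width: 0.133
grip_force: 78.9
```

```bash
python3 st.py
```

```text
t 16.075 pos [466.91 215.95  61.14] rel seat [-0.82  0.15  0.54] F cover [24.73 11.58  0.04] T cover [ 1.89 -4.44 -0.09]
yaw err deg -0.03463212628537349 zaxis tilt deg in cover [ 0.47 -0.02] grip 11.26443563321322 78.91026735305786
```

jog_arm --series "-0.001 0.001 0.002 0.002 -0.002 0 -1;-0.003 0.002 0.004 0.004 -0.004 0 -1;-0.004 0.002 0.004 0.005 -0.005 0 -1;-0.004 0.002 0.004 0.005 -0.005 0 -1"

```text
time_s: 16.58
eef_pos: [467.2, 215.8, 60.9]
ee_rot: [-0.001, 0.945, 0.328, 0.001]
force: [25.8, 18.5, 9.8]
grip_width: 0.13
grip_force: 80.2
```

```bash
python3 st.py
```

```text
t 16.575 pos [467.17 215.83  60.93] rel seat [-0.54  0.07  0.33] F cover [23.45 21.38  9.78] T cover [ 3.29 -4.24 -0.09]
yaw err deg -0.046016827318347 zaxis tilt deg in cover [0.03 0.17] grip 11.077147352386646 80.20653963088989
```

Both walls now bear, about 23 N and 21 N. Next I'll probe yaw to make sure both faces are flush.

jog_arm --series "-0.001 0.001 0.002 -0.001 -0.001 0.005 -1;-0.001 0.001 0.002 -0.001 -0.001 0.01 -1;-0.001 0.001 0.002 -0.001 -0.001 0.01 -1"

```text
time_s: 16.95
eef_pos: [467.2, 215.8, 60.9]
ee_rot: [-0.0, 0.947, 0.321, 0.001]
force: [23.0, 22.9, 18.2]
grip_width: 0.132
grip_force: 81.9
```

```bash
python3 st.py
```

```text
t 16.95 pos [467.21 215.81  60.91] rel seat [-0.5   0.06  0.31] F cover [20.16 25.42 18.17] T cover [ 3.76 -3.66  0.74]
yaw err deg -0.8296948553674852 zaxis tilt deg in cover [0.08 0.07] grip 11.218601992167011 81.94118857383728
```

jog_arm --series "0 0 0 0 0 -0.006 -1;0 0 0 0 0 -0.012 -1;0 0 0 0 0 -0.018 -1;0 0 0 0 0 -0.02 -1;0 0 0 0 0 -0.02 -1"

```text
time_s: 17.58
eef_pos: [467.3, 215.8, 60.9]
ee_rot: [-0.001, 0.943, 0.334, 0.001]
force: [23.8, 21.4, 17.8]
grip_width: 0.128
grip_force: 82.0
```

```bash
python3 st.py
```

```text
t 17.575 pos [467.27 215.81  60.85] rel seat [-0.44  0.06  0.25] F cover [21.07 24.05 17.82] T cover [ 3.62 -3.62 -0.85]
yaw err deg 0.7288591497018331 zaxis tilt deg in cover [0.05 0.13] grip 10.88468229969997 81.96263194084167
```

Torque balances at about -0.1° of yaw, symmetric both ways, so the faces are flush. I'll centre the yaw, ease off, press the square flat, and push again.

jog_arm --series "0.002 0 0.002 0 -0.001 0.006 -1;0.003 0 0.004 0 -0.003 0.0095 -1;0.003 0 0.004 0 -0.003 0.0095 -1;0.001 0 0.004 0 -0.003 0.0095 -1;-0.001 0 0.004 0 -0.003 0.0095 -1;-0.002 0 0.004 0 -0.003 0.0095 -1;-0.002 0 0.004 0 -0.003 0.0095 -1"

```text
time_s: 18.45
eef_pos: [467.5, 215.8, 60.7]
ee_rot: [0.0, 0.945, 0.328, 0.0]
force: [23.2, 23.8, 29.8]
grip_width: 0.131
grip_force: 83.3
```

```bash
python3 st.py
python3 - <<'E'
from h import *
w=capture("wrist"); sc=capture("scene"); sd=capture("side")
a=w["img"]; cv2.imwrite("pics/fin.png",np.hstack([cv2.resize(a[140:300,200:440],(450,300)),cv2.resize(sc["img"][220:360,350:490],(300,300))])[:,:,::-1])
E
```

```text
t 18.45 pos [467.48 215.81  60.66] rel seat [-0.23  0.09  0.06] F cover [20.25 26.35 29.81] T cover [ 4.12 -3.07 -0.11]
yaw err deg -0.0300000522062831 zaxis tilt deg in cover [0.02 0.  ] grip 11.155720491953728 83.27942848205566
```

View pics/fin.png

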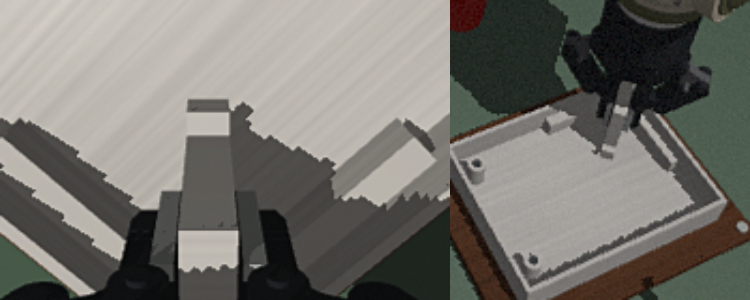

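The square is flat with no tilt. The crops show both legs along the walls at the lug corner (about (60,200) and (370,170) in the left crop). I'll push a bit harder toward the end wall to confirm firm bearing.

jog_arm --series "-0.002 -0.001 0 0 -0.001 0 -1;-0.004 -0.002 0 0.001 -0.002 0 -1;-0.005 -0.003 0.001 0.001 -0.003 0 -1;-0.005 -0.003 0.001 0.001 -0.003 0 -1;-0.005 -0.003 0.001 0.001 -0.003 0 -1"

```text
time_s: 19.23
eef_pos: [467.3, 215.8, 60.7]
ee_rot: [0.0, 0.945, 0.328, 0.001]
force: [32.0, 24.8, 24.4]
grip_width: 0.127
grip_force: 82.6
```

```bash
python3 st.py
```

```text
t 19.225 pos [467.32 215.77  60.74] rel seat [-0.39  0.02  0.14] F cover [28.89 28.43 24.37] T cover [ 4.7  -4.5  -0.05]
yaw err deg -0.0486532466380325 zaxis tilt deg in cover [ 0.08 -0.02] grip 10.825565101304251 82.58302688598633
```

jog_arm --series "0 0 0.001 0 -0.001 0 -1;0 0 0.001 0 -0.001 0 -1;0 0 0.001 0 -0.001 0 -1;0 0 0.001 0 -0.001 0 -1"

```text
time_s: 19.73
eef_pos: [467.3, 215.8, 60.7]
ee_rot: [0.001, 0.945, 0.328, -0.0]
force: [30.0, 24.2, 29.6]
grip_width: 0.13
grip_force: 83.3
```

```bash
python3 st.py; python3 -c "
from h import *
print(finish_job())"
```

```text
t 19.725 pos [467.32 215.78  60.72] rel seat [-0.38  0.03  0.12] F cover [26.97 27.52 29.63] T cover [ 4.59 -4.33 -0.12]
yaw err deg -0.04731077219574331 zaxis tilt deg in cover [ 0.03 -0.08] grip 11.037410638887085 83.32586646080017
the job is handed in; nothing more can be done
None
```

I handed the job in at about 20 s: the aluminium square is flat in the lug corner of the cover, still gripped and pushed against both walls with about 27 N each; force readings and a yaw probe indicate it is flush, and I moved nothing else.

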